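Swap the spray bottle and the swab canister on the clinic desk

TASK

On the registration desk the alcohol spray bottle and the steel swab canister have been put down on each other's cork mats. Swap them: the spray bottle belongs in the middle of the round mat, the canister in the middle of the square mat. Leave both standing upright and do not tip either over on the way.

Things in the scene. Friction and masses are not known exactly. Their poses are not given: they have to be found in the camera images.
- spray_bottle: The alcohol spray bottle that stands on the square mat at the start: round pale translucent body with a paper band, 54 mm in diameter up to 73 mm, then a shoulder that narrows up to 95 mm, and a straight round white overcap, fixed on, 36 mm in diameter from 95 mm to the top at 140 mm. About 0.2 kg. Origin: centre of its underside; z is its upright axis. A bottle of the same shape but only 80 mm tall stands elsewhere and is not meant.
- canister: The steel swab canister that stands on the round mat at the start: a straight round can with a flat lid that stays on, 54 mm in diameter, 75 mm tall. About 0.22 kg. Origin: centre of its underside; z is its upright axis. A smaller steel canister (38 mm in diameter, 54 mm tall) stands on the bare desk and is not meant.
- round_mat: Round cork mat fixed flat on the desk, 90 mm in diameter, 4 mm thick. Origin: its centre, on the underside, at desk height. The mats lie left and right in front of the robot, either way round, with centres 300 to 530 mm apart; the desk midway between the two centres is bare for 75 mm around and can be used to park one thing, and nothing taller than 85 mm stands within 150 mm of a mat's centre apart from the spray bottle itself.
- square_mat: Square cork mat fixed flat on the desk, 90 mm by 90 mm, 4 mm thick. Origin: its centre, on the underside, at desk height; x and y run along its sides.

How it is judged:
By the outcome, as a careful person would: the job done as asked, in the order asked, and still so for the second after the job is handed in, with the robot touching nothing.
It also fails if it takes over 67 s, if anything falls off the work surface, if the arm or the gripper's body presses on something with over 40 N, if the wrist force passes 120 N, or if a joint passes its speed limit or range.

ROBOT

A 7-joint arm with a two-finger parallel gripper is mounted at the origin on the work surface. World frame = base frame: x ahead of the robot, y to its left, z up, the work surface at z = 0. Lengths are in m, angles in rad, forces in N, time in s.
With the tool pointing down it reaches from about 0.425 to 0.925 m from the base axis. Payload 6.8 kg.
Tool frame: the origin (TCP) lies at the very end of the fingers, on their centre line; the grasp point (between the pads) lies 19 mm behind it (bot.grasp_offset is the distance from the TCP to the grasp point, in m); z points along the fingers, y is the direction in which the jaws open and shut (so a half turn about z gives the same grasp; the last joint's range is limited). The gripper opens to 85 mm and grips with 20 to 120 N. Pads are 22 mm wide; open, the fingers measure 114 mm over their backs; the gripper's body (76 mm by 85 mm) begins 54 mm behind the grasp point. The pads swing forward as they close: fully open they stand 13 mm farther back than shut.
Start: joints at [-1.458, 0.477, 0.022, 1.555, -0.011, 1.109, -0.083], TCP at [0.148, 0.659, 0.231] pointing down, gripper open.
Joint ranges: [-2.96, 2.96], [-0.34, 2.1], [-1.41, 1.46], [0.24, 2.44], [-1.37, 4.51], [0.17, 1.92], [-2.96, 2.96]. Speed limits (rad/s): [2.39, 2.39, 3.14, 3.14, 3.14, 3.14, 3.14].

INTERFACE

Orientations are given as a unit quaternion [w, x, y, z].
In Python, from station import monitor, cams, bot, finder gives the robot as it stands.
- The arm moves only by the tool jog_arm, never from a script. Its argument "plan" is a list of rows, each an object of numbers: "x", "y", "z": the shift along the tool's x, y, z as a fraction of full scale; "wx", "wy", "wz": the turn, a rotation vector about the tool's x, y, z as a fraction of full scale. A call has 1 to 12 rows; each row is the pose to reach, as a shift and turn from the pose measured when the call began, along the tool's axes at that moment, turning the shorter way round; what a row does not reach only later rows make up. Full scale, the value 1, is 20 cm for a shift and 180 degrees for a turn. A row lasts 1/12 s, in which the tool goes at most 41.7 mm and 7.16 degrees, less where a joint would pass 70% of its speed; a pose out of reach is approached as far as the arm can. A call with a number of a shift or a turn outside -1 to 1 is refused whole. A call with a gripper value outside its range is refused whole. "hand" is the opening, from -1 (shut) to 1 (fully open), set as the call begins (left out, the last holds). The fingers move at their own pace and stop on an object; "grip_force" is the grip in N (left out, the last holds). Time passes only in rows, so rows that repeat a pose let the fingers close. It gives the time, the measured TCP pose, the force and the opening at its end, in the units of the state.
- monitor.get_obs(): the state, without advancing time (a new reading comes with each control period).
- cams.read_camera(name): name is "scene" or "side" or "wrist"; returns the picture (480x640x3 uint8, red, green, blue); there is no depth.
- cams.get_calibration(name): a dict with "fx", "fy", "cx", "cy" (pixels), "extrinsics" (4x4, takes a point from world to camera coordinates). Camera axes: x right, y down, z forward; pixel columns grow to the right and rows downward; lengths in m; the calibration is good to about 2 mm. The wrist camera is an equidistant fisheye: a pixel r from the principal point sees the ray r / f radians off the axis. A picture is of the moment at which its call begins: read the wrist's pose just before it. get_calibration takes no time and is no camera call; for the wrist camera it gives the pose at the moment of the call.
- bot.hand_in(): hands the job in, once; it reports no verdict.
Trained networks look in the newest picture that a camera, given by its name, has taken for a name from the list of things; names that differ only in an ending like _2 or _b are one class to them, and where a whole thing is asked for, a point or a joint stands for the part that bears it (a point fixed in the world has none). Each returns a list of dicts, best first, with "confidence" (0 to 1); they miss things now and then, are a little off and sometimes report something else, mostly with a low value. They report only what shows in the picture. A call takes as long as a camera call.
- finder.find_in(camera, target): "bbox" ([left, top, width, height] in pixels, round what is visible of it).
- finder.place_of(camera, target): "location" ([column, row] in pixels: a listed point, or the origin of a listed thing).
The state is a dict: "t": time; "q": joint angles; "joint_vel": joint speeds; "joint_torque": joint torques, N m; "eef_pos": TCP position; "tool_rot": TCP orientation; "contact_force": force on the tool from outside, world axes, zero at the start; "torque": the same for the moment, N m; "gripper_width": opening from 0.0 (shut) to 1.0 (fully open).
Only numpy, scipy, OpenCV 4.12 (cv2) and the standard library are available. Lean on these libraries where they do the work, as an engineer would, in place of code of your own. Each camera call takes 0.05 s, during which the arm holds its last target. There are 200 camera calls.

## Working session

There is one attempt and no reset: what is moved stays moved. The work goes in short steps, Python scripts to look and compute and a tool call to move; the robot and the scene stay as the last step left them, time stands still between calls to the robot, and variables do not carry over. Pictures are saved under pics/ and viewed, about 8 in all and at most 12, crops included, and the job is handed in when it is done.

Besides the shell and the picture viewer there is one more tool, called after "Emit:" by a JSON object that holds its "name" and its "arguments", one argument or row to a line. jog_arm: Moves the arm, as the interface text tells. Shift numbers are shares of 20 cm and turn numbers shares of 180 degrees, none past 1 either way. Its arguments: {"type":"object","properties":{"plan":{"type":"array","items":{"type":"object","properties":{"x":{"type":"number","minimum":-1,"maximum":1},"y":{"type":"number","minimum":-1,"maximum":1},"z":{"type":"number","minimum":-1,"maximum":1},"wx":{"type":"number","minimum":-1,"maximum":1},"wy":{"type":"number","minimum":-1,"maximum":1},"wz":{"type":"number","minimum":-1,"maximum":1}}}},"hand":{"type":"number"},"grip_force":{"type":"number"}},"required":["plan"]}

```bash
ls; mkdir -p pics; cat > h.py <<'E'
import numpy as np, cv2
from station import monitor, cams, bot, finder
def ray(name,px,z):
    c=cams.get_calibration(name);E=np.array(c["extrinsics"]);R,t=E[:3,:3],E[:3,3]
    u=np.array([(px[0]-c["cx"])/c["fx"],(px[1]-c["cy"])/c["fy"]])
    if name=="wrist":
        r=np.linalg.norm(u);d=np.r_[u*(np.sin(r)/max(r,1e-9)),np.cos(r)]
    else: d=np.r_[u,1]
    o=-R.T@t;d=R.T@d
    return o+d*(z-o[2])/d[2]
def save(name,f):
    im=cams.read_camera(name);cv2.imwrite("pics/"+f,im[:,:,::-1]);return im
E
python3 - <<'E'
from h import *
np.set_printoptions(precision=4,suppress=True)
o=monitor.get_obs();print(o)
for n in ["scene","side"]:
    save(n,n+"0.png")
    for t,z in [("spray_bottle",.004),("canister",.004),("round_mat",0),("square_mat",0)]:
        for d in finder.place_of(n,t)[:3]: print(n,t,round(d["confidence"],2),np.round(d["location"]),ray(n,d["location"],z))
E
```

```text
pics
{'t': 0.0, 'q': array([-1.4581,  0.4778,  0.0223,  1.5565, -0.0115,  1.1093, -0.0831]), 'joint_vel': array([ 0.0024,  0.0006,  0.0001, -0.0003, -0.0014,  0.0022, -0.0013]), 'joint_torque': array([  0.0008, -59.6468,   1.6078, -28.1189,   0.0123,   0.0095,
         0.    ]), 'eef_pos': array([0.1477, 0.658 , 0.2303]), 'tool_rot': array([-0.    ,  0.1102,  0.9939, -0.0009]), 'contact_force': array([-0.726 ,  0.1175, -0.1908]), 'torque': array([ 0.0086,  0.0157, -0.0557]), 'gripper_width': 0.9989150573868241}
scene spray_bottle 0.85 [180. 299.] [ 0.5376 -0.2008  0.004 ]
scene spray_bottle 0.68 [417. 257.] [0.6184 0.172  0.004 ]
scene canister 0.82 [416. 262.] [0.6277 0.164  0.004 ]
scene round_mat 0.61 [416. 255.] [0.6114 0.1763 0.    ]
scene square_mat 0.85 [182. 296.] [ 0.529  -0.1975  0.    ]
side canister 0.84 [324. 186.] [0.621  0.1677 0.004 ]
side round_mat 0.76 [316. 186.] [0.6116 0.1768 0.    ]
side square_mat 0.57 [375. 400.] [ 0.5259 -0.1969  0.    ]
```

View pics/scene0.png

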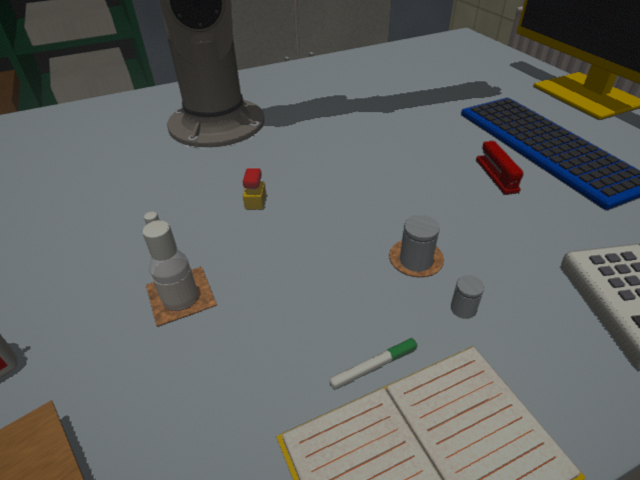

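View pics/side0.png

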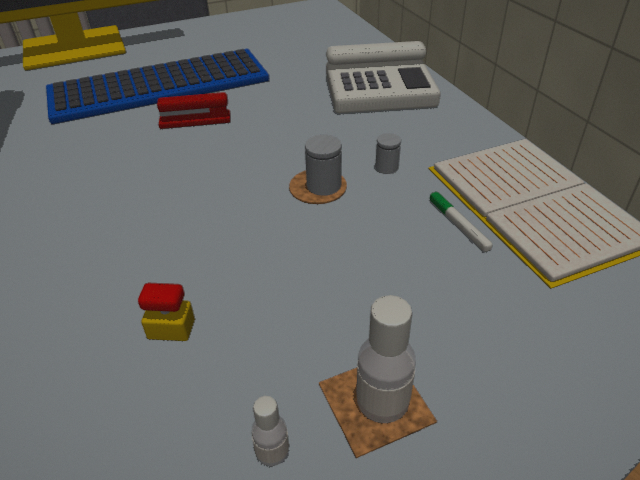

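The spray bottle stands on the square mat at scene (177,300), and the canister on the round mat at scene (417,258). The small canister at scene (466,297) and the short bottle at side (270,450) are the decoys. Next I'll measure mats, tops and neighbours by colour.

```bash
python3 - <<'E'
from h import *
np.set_printoptions(precision=4,suppress=True)
for n,ct,bt,sc,sb in [("scene",(421,226),(158,231),(465,312),None),("side",(323,147),(391,312),(387,168),(272,458))]:
    print(n,"can top",ray(n,ct,.079),"bottle top",ray(n,bt,.144),"small can",ray(n,sc,0), "small bottle",ray(n,sb,0) if sb else ray(n,(152,217),.08))
    im=cv2.imread(f"pics/{n}0.png");hsv=cv2.cvtColor(im,cv2.COLOR_BGR2HSV)
    m=cv2.inRange(hsv,(4,70,40),(18,255,255))
    k,l,s,c=cv2.connectedComponentsWithStats(m)
    for nm,b in {"scene":{"rm":(380,230,70,60),"sm":(135,260,90,70)},"side":{"rm":(280,160,75,50),"sm":(310,355,135,100)}}[n].items():
        mm=np.zeros_like(m);x,y,w,h=b;mm[y:y+h,x:x+w]=m[y:y+h,x:x+w]
        p=cv2.findNonZero(cv2.morphologyEx(mm,cv2.MORPH_OPEN,np.ones((2,2))))[:,0]
        W=np.array([ray(n,q,.004)[:2] for q in p]).astype(np.float32)
        hull=cv2.convexHull(W)
        print(nm,cv2.minEnclosingCircle(hull) if nm=="rm" else cv2.minAreaRect(hull))
E
```

```text
scene can top [0.6253 0.1642 0.079 ] bottle top [ 0.5427 -0.1994  0.144 ] small can [0.7439 0.1731 0.    ] small bottle [ 0.4214 -0.2038  0.08  ]
rm ((0.6208823323249817, 0.17158755660057068), 0.0448608435690403)
sm ((0.5317038297653198, -0.19864188134670258), (0.09014717489480972, 0.08889012038707733), 0.6453781723976135)
side can top [0.6183 0.1595 0.079 ] bottle top [ 0.5302 -0.2039  0.144 ] small can [0.7359 0.1747 0.    ] small bottle [ 0.4072 -0.2134  0.    ]
rm ((0.6127088665962219, 0.16907554864883423), 0.04587918519973755)Traceback (most recent call last):
  File "<stdin>", line 11, in <module>
  File "h.py", line 4, in ray
    c=cams.get_calibration(name);E=np.array(c["extrinsics"]);R,t=E[:3,:3],E[:3,3]
ValueError: time passes only in moves, steps and waits
```

Emit:
{"name": "jog_arm", "arguments": {
  "plan": [
    {"x":-0.945,"y":-0.63,"wz":-0.07},
    {"x":-0.945,"y":-0.63,"wz":-0.07},
    {"x":-0.945,"y":-0.63,"wz":-0.07},
    {"x":-0.945,"y":-0.63,"wz":-0.07},
    {"x":-0.945,"y":-0.63,"wz":-0.07},
    {"x":-0.945,"y":-0.63,"wz":-0.07},
    {"x":-0.945,"y":-0.63,"wz":-0.07},
    {"x":-0.945,"y":-0.63,"wz":-0.07}
  ],
  "hand": 1,
  "grip_force": 40
}}

```text
invalid input at $.plan[0]: expected keys x, y, z, wx, wy, wz
```

Emit:
{"name": "jog_arm", "arguments": {
  "plan": [
    {"x":-0.945,"y":-0.63,"z":0,"wx":0,"wy":0,"wz":-0.07},
    {"x":-0.945,"y":-0.63,"z":0,"wx":0,"wy":0,"wz":-0.07},
    {"x":-0.945,"y":-0.63,"z":0,"wx":0,"wy":0,"wz":-0.07},
    {"x":-0.945,"y":-0.63,"z":0,"wx":0,"wy":0,"wz":-0.07},
    {"x":-0.945,"y":-0.63,"z":0,"wx":0,"wy":0,"wz":-0.07},
    {"x":-0.945,"y":-0.63,"z":0,"wx":0,"wy":0,"wz":-0.07},
    {"x":-0.945,"y":-0.63,"z":0,"wx":0,"wy":0,"wz":-0.07},
    {"x":-0.945,"y":-0.63,"z":0,"wx":0,"wy":0,"wz":-0.07}
  ],
  "hand": 1,
  "grip_force": 40
}}

```text
t: 1.17
eef_pos: [0.3058, 0.4934, 0.2316]
tool_rot: [0.0, 0.002, 1.0, 0.0]
contact_force: [-1.2, 0.0, -0.0]
gripper_width: 0.999
```

Emit:
{"name": "jog_arm", "arguments": {
  "plan": [
    {"x":-0.78,"y":-0.82,"z":0,"wx":0,"wy":0,"wz":0},
    {"x":-0.78,"y":-0.82,"z":0,"wx":0,"wy":0,"wz":0},
    {"x":-0.78,"y":-0.82,"z":0,"wx":0,"wy":0,"wz":0},
    {"x":-0.78,"y":-0.82,"z":0,"wx":0,"wy":0,"wz":0},
    {"x":-0.78,"y":-0.82,"z":0,"wx":0,"wy":0,"wz":0},
    {"x":-0.78,"y":-0.82,"z":0,"wx":0,"wy":0,"wz":0},
    {"x":-0.78,"y":-0.82,"z":0,"wx":0,"wy":0,"wz":0}
  ]
}}

```text
t: 1.75
eef_pos: [0.4646, 0.3253, 0.2318]
tool_rot: [0.001, 0.005, 1.0, -0.0]
contact_force: [-0.2, 0.1, 0.0]
gripper_width: 1.001
```

Emit:
{"name": "jog_arm", "arguments": {
  "plan": [
    {"x":-0.78,"y":-0.82,"z":0,"wx":0,"wy":0,"wz":0},
    {"x":-0.78,"y":-0.82,"z":0,"wx":0,"wy":0,"wz":0},
    {"x":-0.78,"y":-0.82,"z":0,"wx":0,"wy":0,"wz":0},
    {"x":-0.78,"y":-0.82,"z":0,"wx":0,"wy":0,"wz":0},
    {"x":-0.78,"y":-0.82,"z":0,"wx":0,"wy":0,"wz":0},
    {"x":-0.78,"y":-0.82,"z":0,"wx":0,"wy":0,"wz":0},
    {"x":-0.78,"y":-0.82,"z":0,"wx":0,"wy":0,"wz":0},
    {"x":-0.78,"y":-0.82,"z":0,"wx":0,"wy":0,"wz":0}
  ]
}}

```text
t: 2.42
eef_pos: [0.6192, 0.1609, 0.2318]
tool_rot: [0.001, 0.005, 1.0, -0.0]
contact_force: [-0.2, 1.0, -0.1]
gripper_width: 0.995
```

```bash
python3 - <<'E'
from h import *
np.set_printoptions(precision=4,suppress=True)
o=monitor.get_obs();print(o["t"],o["eef_pos"],o["q"])
C=cams.get_calibration("wrist");cams.get_calibration=lambda n:C
save("wrist","w1.png");print({k:np.array(v) for k,v in C.items()})
for t,z in [("canister",.004),("round_mat",0)]:
    for d in finder.place_of("wrist",t)[:2]: print(t,round(d["confidence"],2),np.round(d["location"]),ray("wrist",d["location"],z))
E
```

```text
2.4167 [0.6192 0.1609 0.2318] [-0.5124  0.4215  0.2172  1.6575 -0.0997  1.0719  1.2946]
{'fx': array(371.6483), 'fy': array(371.6483), 'cx': array(318.4949), 'cy': array(237.4735), 'extrinsics': array([[ 0.0113,  0.9999, -0.0007, -0.1684],
       [ 0.9602, -0.0107,  0.2792, -0.6305],
       [ 0.2791, -0.0039, -0.9602,  0.207 ],
       [ 0.    ,  0.    ,  0.    ,  1.    ]])}
canister 0.69 [322. 205.] [0.6234 0.1649 0.004 ]
round_mat 0.89 [328. 199.] [0.6173 0.1709 0.    ]
```

View pics/w1.png

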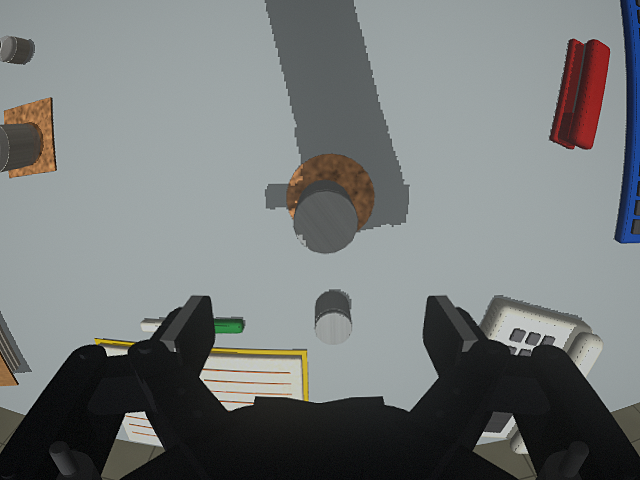

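The wrist view shows the canister lid centred near (325,221), off-centre on the mat, which is centred near (331,197). The small canister is at (333,318).

```bash
python3 - <<'E'
from h import *
np.set_printoptions(precision=4,suppress=True)
C=cams.get_calibration("wrist");cams.get_calibration=lambda n:C
print("lid",ray("wrist",(325,221),.079),ray("wrist",(294,221),.079),ray("wrist",(357,221),.079),ray("wrist",(325,253.5),.079), "small",ray("wrist",(333,327),.054))
im=cv2.imread("pics/w1.png");m=cv2.inRange(cv2.cvtColor(im,cv2.COLOR_BGR2HSV),(4,70,25),(18,255,255))
mm=np.zeros_like(m);mm[145:240,280:385]=m[145:240,280:385]
p=cv2.findNonZero(cv2.morphologyEx(mm,cv2.MORPH_OPEN,np.ones((2,2))))[:,0]
h=cv2.convexHull(np.array([ray("wrist",q,.004)[:2] for q in p],np.float32));print(cv2.minEnclosingCircle(h),cv2.fitEllipse(h))
E
```

```text
lid [0.62   0.1691 0.079 ] [0.6198 0.1437 0.079 ] [0.6201 0.1954 0.079 ] [0.6481 0.1691 0.079 ] small [0.7334 0.1773 0.054 ]
((0.6144683957099915, 0.17669904232025146), 0.044812049716711044) ((0.6142427921295166, 0.1767013520002365), (0.08793073892593384, 0.0891767293214798), 177.84033203125)
```

Emit:
{"name": "jog_arm", "arguments": {
  "plan": [
    {"x":-0.005,"y":0.04,"z":0.2,"wx":0,"wy":0,"wz":0},
    {"x":-0.005,"y":0.04,"z":0.4,"wx":0,"wy":0,"wz":0},
    {"x":-0.005,"y":0.04,"z":0.55,"wx":0,"wy":0,"wz":0},
    {"x":-0.005,"y":0.04,"z":0.7,"wx":0,"wy":0,"wz":0},
    {"x":-0.005,"y":0.04,"z":0.85,"wx":0,"wy":0,"wz":0},
    {"x":-0.005,"y":0.04,"z":0.97,"wx":0,"wy":0,"wz":0},
    {"x":-0.005,"y":0.04,"z":0.97,"wx":0,"wy":0,"wz":0},
    {"x":-0.005,"y":0.04,"z":0.97,"wx":0,"wy":0,"wz":0},
    {"x":-0.005,"y":0.04,"z":0.97,"wx":0,"wy":0,"wz":0}
  ]
}}

```text
t: 3.32
eef_pos: [0.6197, 0.1728, 0.0396]
tool_rot: [0.002, 0.002, 1.0, 0.001]
contact_force: [0.2, -0.5, 0.9]
gripper_width: 0.998
```

Emit:
{"name": "jog_arm", "arguments": {
  "plan": [
    {"x":0,"y":0,"z":0,"wx":0,"wy":0,"wz":0},
    {"x":0,"y":0,"z":0,"wx":0,"wy":0,"wz":0},
    {"x":0,"y":0,"z":0,"wx":0,"wy":0,"wz":0},
    {"x":0,"y":0,"z":0,"wx":0,"wy":0,"wz":0},
    {"x":0,"y":0,"z":0,"wx":0,"wy":0,"wz":0},
    {"x":0,"y":0,"z":0,"wx":0,"wy":0,"wz":0},
    {"x":0,"y":0,"z":0,"wx":0,"wy":0,"wz":0},
    {"x":0,"y":0,"z":0,"wx":0,"wy":0,"wz":0}
  ],
  "hand": -1,
  "grip_force": 40
}}

```text
t: 3.98
eef_pos: [0.6209, 0.1728, 0.0417]
tool_rot: [0.003, 0.002, 1.0, 0.001]
contact_force: [-1.2, -1.7, 7.5]
gripper_width: 0.618
```

Emit:
{"name": "jog_arm", "arguments": {
  "plan": [
    {"x":0,"y":0,"z":-0.15,"wx":0,"wy":0,"wz":0},
    {"x":0,"y":0,"z":-0.3,"wx":0,"wy":0,"wz":0},
    {"x":0.05,"y":-0.15,"z":-0.3,"wx":0,"wy":0,"wz":0},
    {"x":0.1,"y":-0.33,"z":-0.3,"wx":0,"wy":0,"wz":0},
    {"x":0.15,"y":-0.51,"z":-0.3,"wx":0,"wy":0,"wz":0},
    {"x":0.2,"y":-0.69,"z":-0.3,"wx":0,"wy":0,"wz":0},
    {"x":0.24,"y":-0.83,"z":-0.3,"wx":0,"wy":0,"wz":0},
    {"x":0.24,"y":-0.92,"z":-0.3,"wx":0,"wy":0,"wz":0},
    {"x":0.24,"y":-0.92,"z":-0.3,"wx":0,"wy":0,"wz":0},
    {"x":0.24,"y":-0.92,"z":-0.3,"wx":0,"wy":0,"wz":0},
    {"x":0.24,"y":-0.92,"z":-0.3,"wx":0,"wy":0,"wz":0}
  ]
}}

```text
t: 4.9
eef_pos: [0.5719, -0.0101, 0.1013]
tool_rot: [0.003, 0.002, 1.0, 0.002]
contact_force: [-0.5, 0.7, -2.7]
gripper_width: 0.617
```

Emit:
{"name": "jog_arm", "arguments": {
  "plan": [
    {"x":0,"y":0,"z":0.1,"wx":0,"wy":0,"wz":0},
    {"x":0,"y":0,"z":0.18,"wx":0,"wy":0,"wz":0},
    {"x":0,"y":0,"z":0.24,"wx":0,"wy":0,"wz":0},
    {"x":0,"y":0,"z":0.28,"wx":0,"wy":0,"wz":0},
    {"x":0,"y":0,"z":0.3,"wx":0,"wy":0,"wz":0},
    {"x":0,"y":0,"z":0.315,"wx":0,"wy":0,"wz":0},
    {"x":0,"y":0,"z":0.315,"wx":0,"wy":0,"wz":0},
    {"x":0,"y":0,"z":0.315,"wx":0,"wy":0,"wz":0},
    {"x":0,"y":0,"z":0.315,"wx":0,"wy":0,"wz":0}
  ]
}}

```text
t: 5.65
eef_pos: [0.5728, -0.0099, 0.0389]
tool_rot: [0.004, 0.002, 1.0, 0.002]
contact_force: [-0.5, 0.8, -1.6]
gripper_width: 0.615
```

Emit:
{"name": "jog_arm", "arguments": {
  "plan": [
    {"x":0,"y":0,"z":0.008,"wx":0,"wy":0,"wz":0},
    {"x":0,"y":0,"z":0.008,"wx":0,"wy":0,"wz":0},
    {"x":0,"y":0,"z":0.008,"wx":0,"wy":0,"wz":0}
  ]
}}

```text
t: 5.9
eef_pos: [0.5733, -0.0099, 0.0377]
tool_rot: [0.004, 0.002, 1.0, 0.002]
contact_force: [0.5, -0.4, 0.2]
gripper_width: 0.618
```

Emit:
{"name": "jog_arm", "arguments": {
  "plan": [
    {"x":0,"y":0,"z":0,"wx":0,"wy":0,"wz":0},
    {"x":0,"y":0,"z":0,"wx":0,"wy":0,"wz":0},
    {"x":0,"y":0,"z":0,"wx":0,"wy":0,"wz":0},
    {"x":0,"y":0,"z":0,"wx":0,"wy":0,"wz":0},
    {"x":0,"y":0,"z":0,"wx":0,"wy":0,"wz":0},
    {"x":0,"y":0,"z":0,"wx":0,"wy":0,"wz":0},
    {"x":0,"y":0,"z":-0.2,"wx":0,"wy":0,"wz":0},
    {"x":0,"y":0,"z":-0.4,"wx":0,"wy":0,"wz":0},
    {"x":0,"y":0,"z":-0.6,"wx":0,"wy":0,"wz":0},
    {"x":0,"y":0,"z":-0.8,"wx":0,"wy":0,"wz":0},
    {"x":0,"y":0,"z":-0.99,"wx":0,"wy":0,"wz":0},
    {"x":0,"y":0,"z":-0.99,"wx":0,"wy":0,"wz":0}
  ],
  "hand": 1
}}

```text
t: 6.9
eef_pos: [0.5759, -0.0109, 0.2439]
tool_rot: [0.011, 0.003, 1.0, 0.003]
contact_force: [1.1, -0.8, 0.1]
gripper_width: 1.0
```

Emit:
{"name": "jog_arm", "arguments": {
  "plan": [
    {"x":0.2,"y":-0.95,"z":0,"wx":0,"wy":0,"wz":0},
    {"x":0.2,"y":-0.95,"z":0,"wx":0,"wy":0,"wz":0},
    {"x":0.2,"y":-0.95,"z":0,"wx":0,"wy":0,"wz":0},
    {"x":0.2,"y":-0.95,"z":0,"wx":0,"wy":0,"wz":0},
    {"x":0.2,"y":-0.95,"z":0,"wx":0,"wy":0,"wz":0},
    {"x":0.2,"y":-0.95,"z":0,"wx":0,"wy":0,"wz":0},
    {"x":0.2,"y":-0.95,"z":0,"wx":0,"wy":0,"wz":0},
    {"x":0.2,"y":-0.95,"z":0,"wx":0,"wy":0,"wz":0},
    {"x":0.2,"y":-0.95,"z":0,"wx":0,"wy":0,"wz":0}
  ]
}}

```text
t: 7.65
eef_pos: [0.5355, -0.1988, 0.2417]
tool_rot: [0.011, 0.001, 1.0, 0.003]
contact_force: [-0.1, 0.3, -0.4]
gripper_width: 0.997
```

```bash
python3 - <<'E'
from h import *
np.set_printoptions(precision=4,suppress=True)
o=monitor.get_obs();print(o["t"],o["eef_pos"],o["tool_rot"],o["q"])
C=cams.get_calibration("wrist");cams.get_calibration=lambda n:C
import pickle;pickle.dump(C,open("c2.pkl","wb"))
save("wrist","w2.png")
for t,z in [("spray_bottle",.004),("canister",0),("square_mat",0)]:
    for d in finder.place_of("wrist",t)[:2]: print(t,round(d["confidence"],2),np.round(d["location"]),ray("wrist",d["location"],z))
E
```

```text
7.65 [ 0.5355 -0.1988  0.2417] [0.0107 0.0012 0.9999 0.0032] [-0.0078  0.2921  0.3214  1.8285 -0.1215  1.0197  1.9313]
spray_bottle 0.87 [315. 190.] [ 0.5296 -0.2003  0.004 ]
spray_bottle 0.24 [592. 262.] [0.6188 0.1754 0.004 ]
canister 0.94 [481. 231.] [ 0.5755 -0.01    0.    ]
```

View pics/w2.png

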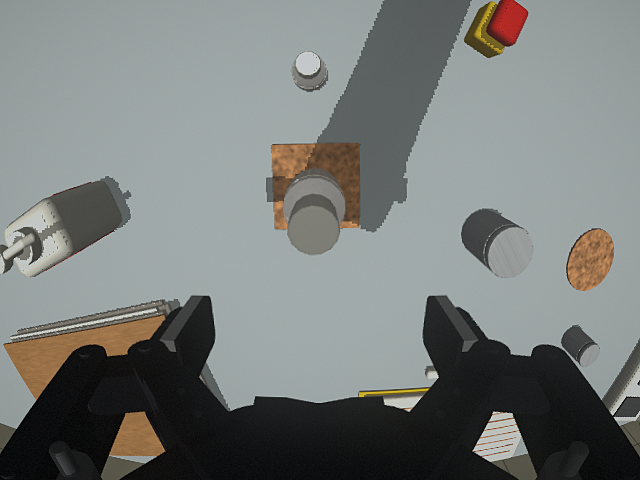

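The wrist view shows the canister upright where I parked it (lid at about (507,250)), the bottle cap top centred near (314,224), and the square mat spanning columns 272–361 and rows 143–230.

```bash
python3 - <<'E'
from h import *
import pickle
np.set_printoptions(precision=4,suppress=True)
C=pickle.load(open("c2.pkl","rb"));cams.get_calibration=lambda n:C
for p in [(314,224),(287,224),(341,224),(314,254)]: print("cap",ray("wrist",p,.144))
im=cv2.imread("pics/w2.png");m=cv2.inRange(cv2.cvtColor(im,cv2.COLOR_BGR2HSV),(4,70,25),(18,255,255))
for nm,(x,y,w,h) in dict(sq=(264,135,110,105),rd=(555,220,70,80)).items():
    mm=np.zeros_like(m);mm[y:y+h,x:x+w]=m[y:y+h,x:x+w]
    p=cv2.findNonZero(cv2.morphologyEx(mm,cv2.MORPH_OPEN,np.ones((2,2))))[:,0]
    H=cv2.convexHull(np.array([ray("wrist",q,.004)[:2] for q in p],np.float32))
    print(nm,cv2.minAreaRect(H),cv2.minEnclosingCircle(H))
E
```

```text
cap [ 0.5282 -0.2005  0.144 ]
cap [ 0.5281 -0.2185  0.144 ]
cap [ 0.5283 -0.1825  0.144 ]
cap [ 0.5495 -0.2007  0.144 ]
sq ((0.5269418358802795, -0.19830988347530365), (0.0890287384390831, 0.0894925519824028), 0.5630761384963989) ((0.5269263982772827, -0.1982542723417282), 0.06275252252817154)
rd ((0.6168202757835388, 0.17445719242095947), (0.08987480401992798, 0.08899018168449402), 18.187829971313477) ((0.6166661977767944, 0.17452318966388702), 0.04623960331082344)
```

Emit:
{"name": "jog_arm", "arguments": {
  "plan": [
    {"x":0.045,"y":-0.01,"z":0.15,"wx":0,"wy":0.007,"wz":0},
    {"x":0.045,"y":-0.01,"z":0.3,"wx":0,"wy":0.007,"wz":0},
    {"x":0.045,"y":-0.01,"z":0.42,"wx":0,"wy":0.007,"wz":0},
    {"x":0.045,"y":-0.01,"z":0.54,"wx":0,"wy":0.007,"wz":0},
    {"x":0.045,"y":-0.01,"z":0.64,"wx":0,"wy":0.007,"wz":0},
    {"x":0.045,"y":-0.01,"z":0.69,"wx":0,"wy":0.007,"wz":0},
    {"x":0.045,"y":-0.01,"z":0.69,"wx":0,"wy":0.007,"wz":0},
    {"x":0.045,"y":-0.01,"z":0.69,"wx":0,"wy":0.007,"wz":0},
    {"x":0.045,"y":-0.01,"z":0.69,"wx":0,"wy":0.007,"wz":0}
  ]
}}

```text
t: 8.6
eef_pos: [0.5303, -0.201, 0.105]
tool_rot: [0.001, 0.001, 1.0, 0.003]
contact_force: [0.0, -0.1, 1.3]
gripper_width: 0.999
```

Emit:
{"name": "jog_arm", "arguments": {
  "plan": [
    {"x":0,"y":0,"z":0,"wx":0,"wy":0,"wz":0},
    {"x":0,"y":0,"z":0,"wx":0,"wy":0,"wz":0},
    {"x":0,"y":0,"z":0,"wx":0,"wy":0,"wz":0},
    {"x":0,"y":0,"z":0,"wx":0,"wy":0,"wz":0},
    {"x":0,"y":0,"z":0,"wx":0,"wy":0,"wz":0},
    {"x":0,"y":0,"z":0,"wx":0,"wy":0,"wz":0},
    {"x":0,"y":0,"z":0,"wx":0,"wy":0,"wz":0},
    {"x":0,"y":0,"z":0,"wx":0,"wy":0,"wz":0},
    {"x":0,"y":0,"z":0,"wx":0,"wy":0,"wz":0},
    {"x":0,"y":0,"z":0,"wx":0,"wy":0,"wz":0}
  ],
  "hand": -1,
  "grip_force": 40
}}

```text
t: 9.43
eef_pos: [0.5307, -0.2012, 0.1056]
tool_rot: [0.001, 0.001, 1.0, 0.003]
contact_force: [-1.0, 0.2, 5.6]
gripper_width: 0.41
```

Emit:
{"name": "jog_arm", "arguments": {
  "plan": [
    {"x":0,"y":0,"z":-0.1,"wx":0,"wy":0,"wz":0},
    {"x":0,"y":0,"z":-0.25,"wx":0,"wy":0,"wz":0},
    {"x":0,"y":0,"z":-0.4,"wx":0,"wy":0,"wz":0},
    {"x":0,"y":0,"z":-0.5,"wx":0,"wy":0,"wz":0},
    {"x":0,"y":0,"z":-0.6,"wx":0,"wy":0,"wz":0},
    {"x":0,"y":0,"z":-0.6,"wx":0,"wy":0,"wz":0},
    {"x":0,"y":0,"z":-0.6,"wx":0,"wy":0,"wz":0}
  ]
}}

```text
t: 10.02
eef_pos: [0.5306, -0.2018, 0.2258]
tool_rot: [0.002, 0.001, 1.0, 0.002]
contact_force: [0.0, 0.2, -2.1]
gripper_width: 0.409
```

Emit:
{"name": "jog_arm", "arguments": {
  "plan": [
    {"x":-0.02,"y":0.08,"z":0,"wx":0,"wy":0,"wz":0},
    {"x":-0.05,"y":0.2,"z":0,"wx":0,"wy":0,"wz":0},
    {"x":-0.08,"y":0.34,"z":0,"wx":0,"wy":0,"wz":0},
    {"x":-0.11,"y":0.48,"z":0,"wx":0,"wy":0,"wz":0},
    {"x":-0.14,"y":0.62,"z":0,"wx":0,"wy":0,"wz":0},
    {"x":-0.17,"y":0.75,"z":0,"wx":0,"wy":0,"wz":0},
    {"x":-0.2,"y":0.86,"z":0,"wx":0,"wy":0,"wz":0},
    {"x":-0.21,"y":0.94,"z":0,"wx":0,"wy":0,"wz":0},
    {"x":-0.21,"y":0.94,"z":0,"wx":0,"wy":0,"wz":0}
  ]
}}

```text
t: 10.77
eef_pos: [0.5725, -0.0087, 0.2246]
tool_rot: [0.0, -0.002, 1.0, 0.003]
contact_force: [0.1, 0.4, -1.2]
gripper_width: 0.417
```

Emit:
{"name": "jog_arm", "arguments": {
  "plan": [
    {"x":-0.02,"y":0.08,"z":0,"wx":0,"wy":0,"wz":0},
    {"x":-0.05,"y":0.2,"z":0,"wx":0,"wy":0,"wz":0},
    {"x":-0.08,"y":0.34,"z":0,"wx":0,"wy":0,"wz":0},
    {"x":-0.11,"y":0.48,"z":0,"wx":0,"wy":0,"wz":0},
    {"x":-0.14,"y":0.62,"z":0,"wx":0,"wy":0,"wz":0},
    {"x":-0.17,"y":0.75,"z":0,"wx":0,"wy":0,"wz":0},
    {"x":-0.2,"y":0.86,"z":0,"wx":0,"wy":0,"wz":0},
    {"x":-0.21,"y":0.94,"z":0,"wx":0,"wy":0,"wz":0},
    {"x":-0.21,"y":0.94,"z":0,"wx":0,"wy":0,"wz":0},
    {"x":-0.21,"y":0.94,"z":0,"wx":0,"wy":0,"wz":0},
    {"x":-0.21,"y":0.94,"z":0,"wx":0,"wy":0,"wz":0}
  ]
}}

```text
t: 11.68
eef_pos: [0.6135, 0.177, 0.2251]
tool_rot: [-0.0, -0.001, 1.0, 0.002]
contact_force: [-0.5, -1.4, -2.6]
gripper_width: 0.41
```

```bash
python3 - <<'E'
from h import *
import pickle
np.set_printoptions(precision=4,suppress=True)
o=monitor.get_obs();print(o["t"],o["eef_pos"],o["tool_rot"],o["contact_force"])
C=cams.get_calibration("wrist");pickle.dump(C,open("c3.pkl","wb"));cams.get_calibration=lambda n:C
im=save("wrist","w3.png")
for t in ["round_mat","spray_bottle"]:
    for d in finder.place_of("wrist",t)[:1]: print(t,d,ray("wrist",d["location"],.0 if t=="round_mat" else .124))
E
```

```text
11.6833 [0.6135 0.177  0.2251] [-0.0004 -0.0008  1.      0.0025] [-0.4839 -1.3931 -2.5807]
round_mat {'location': [312.5, 201.8], 'confidence': 0.97} [ 0.6128  0.1727 -0.    ]
spray_bottle {'location': [316.8, 237.0], 'confidence': 0.92} [0.6141 0.177  0.124 ]
```

View pics/w3.png

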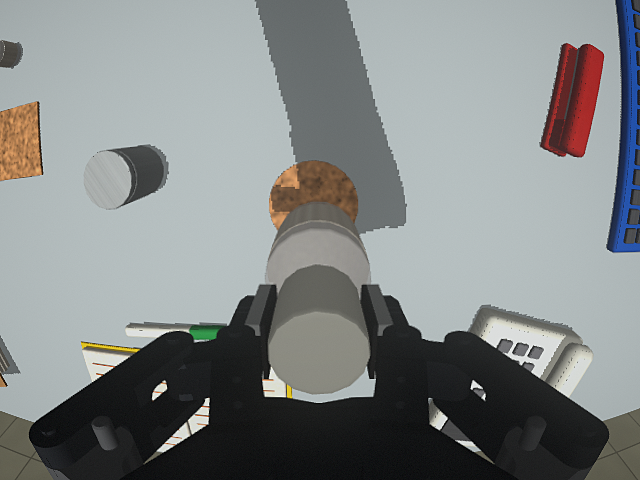

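The bottle hangs upright, with its cap at (320,330). The round mat is centred near (314,203). I'll fit the mat circle once more.

```bash
python3 - <<'E'
from h import *
import pickle
C=pickle.load(open("c3.pkl","rb"));cams.get_calibration=lambda n:C
im=cv2.imread("pics/w3.png");m=cv2.inRange(cv2.cvtColor(im,cv2.COLOR_BGR2HSV),(4,70,25),(18,255,255))
mm=np.zeros_like(m);mm[150:240,260:368]=m[150:240,260:368]
p=cv2.findNonZero(cv2.morphologyEx(mm,cv2.MORPH_OPEN,np.ones((2,2))))[:,0]
H=cv2.convexHull(np.array([ray("wrist",q,.004)[:2] for q in p],np.float32));print(cv2.minEnclosingCircle(H),cv2.fitEllipse(H))
E
```

```text
((0.6163449287414551, 0.17439398169517517), 0.04490729048848152) ((0.616247832775116, 0.1743655949831009), (0.08876558393239975, 0.0891905203461647), 124.66971588134766)
```

Emit:
{"name": "jog_arm", "arguments": {
  "plan": [
    {"x":-0.012,"y":-0.012,"z":0.1,"wx":0,"wy":0,"wz":0},
    {"x":-0.012,"y":-0.012,"z":0.23,"wx":0,"wy":0,"wz":0},
    {"x":-0.012,"y":-0.012,"z":0.36,"wx":0,"wy":0,"wz":0},
    {"x":-0.012,"y":-0.012,"z":0.46,"wx":0,"wy":0,"wz":0},
    {"x":-0.012,"y":-0.012,"z":0.53,"wx":0,"wy":0,"wz":0},
    {"x":-0.012,"y":-0.012,"z":0.57,"wx":0,"wy":0,"wz":0},
    {"x":-0.012,"y":-0.012,"z":0.59,"wx":0,"wy":0,"wz":0},
    {"x":-0.012,"y":-0.012,"z":0.595,"wx":0,"wy":0,"wz":0},
    {"x":-0.012,"y":-0.012,"z":0.595,"wx":0,"wy":0,"wz":0},
    {"x":-0.012,"y":-0.012,"z":0.595,"wx":0,"wy":0,"wz":0},
    {"x":-0.012,"y":-0.012,"z":0.595,"wx":0,"wy":0,"wz":0}
  ]
}}

```text
t: 12.75
eef_pos: [0.617, 0.1758, 0.1079]
tool_rot: [0.001, -0.001, 1.0, 0.003]
contact_force: [0.5, -0.2, -0.6]
gripper_width: 0.413
```

Emit:
{"name": "jog_arm", "arguments": {
  "plan": [
    {"x":0.004,"y":-0.005,"z":0.008,"wx":0,"wy":0,"wz":0},
    {"x":0.004,"y":-0.005,"z":0.012,"wx":0,"wy":0,"wz":0},
    {"x":0.004,"y":-0.005,"z":0.012,"wx":0,"wy":0,"wz":0},
    {"x":0.004,"y":-0.005,"z":0.012,"wx":0,"wy":0,"wz":0}
  ]
}}

```text
t: 13.08
eef_pos: [0.6162, 0.1747, 0.1057]
tool_rot: [0.001, -0.001, 1.0, 0.003]
contact_force: [0.5, -0.4, 0.3]
gripper_width: 0.411
```

Seated. Release, then go straight up.

Emit:
{"name": "jog_arm", "arguments": {
  "plan": [
    {"x":0,"y":0,"z":0,"wx":0,"wy":0,"wz":0},
    {"x":0,"y":0,"z":0,"wx":0,"wy":0,"wz":0},
    {"x":0,"y":0,"z":0,"wx":0,"wy":0,"wz":0},
    {"x":0,"y":0,"z":0,"wx":0,"wy":0,"wz":0},
    {"x":0,"y":0,"z":0,"wx":0,"wy":0,"wz":0},
    {"x":0,"y":0,"z":0,"wx":0,"wy":0,"wz":0},
    {"x":0,"y":0,"z":0,"wx":0,"wy":0,"wz":0},
    {"x":0,"y":0,"z":-0.15,"wx":0,"wy":0,"wz":0},
    {"x":0,"y":0,"z":-0.35,"wx":0,"wy":0,"wz":0},
    {"x":0,"y":0,"z":-0.55,"wx":0,"wy":0,"wz":0},
    {"x":0,"y":0,"z":-0.65,"wx":0,"wy":0,"wz":0},
    {"x":0,"y":0,"z":-0.65,"wx":0,"wy":0,"wz":0}
  ],
  "hand": 1
}}

```text
t: 14.08
eef_pos: [0.6191, 0.1745, 0.2419]
tool_rot: [0.006, -0.0, 1.0, 0.005]
contact_force: [0.3, 1.2, 1.0]
gripper_width: 1.0
```

Emit:
{"name": "jog_arm", "arguments": {
  "plan": [
    {"x":0.21,"y":-0.92,"z":0,"wx":0,"wy":0,"wz":0},
    {"x":0.21,"y":-0.92,"z":0,"wx":0,"wy":0,"wz":0},
    {"x":0.21,"y":-0.92,"z":0,"wx":0,"wy":0,"wz":0},
    {"x":0.21,"y":-0.92,"z":0,"wx":0,"wy":0,"wz":0},
    {"x":0.21,"y":-0.92,"z":0,"wx":0,"wy":0,"wz":0},
    {"x":0.21,"y":-0.92,"z":0,"wx":0,"wy":0,"wz":0},
    {"x":0.21,"y":-0.92,"z":0,"wx":0,"wy":0,"wz":0},
    {"x":0.21,"y":-0.92,"z":0,"wx":0,"wy":0,"wz":0}
  ]
}}

```text
t: 14.75
eef_pos: [0.5771, -0.0082, 0.2391]
tool_rot: [0.006, -0.001, 1.0, 0.006]
contact_force: [-0.4, 0.1, 0.4]
gripper_width: 1.0
```

```bash
cat > look.py <<'E'
import sys
from h import *
import pickle
np.set_printoptions(precision=4,suppress=True)
n=sys.argv[1]
o=monitor.get_obs();print(o["t"],o["eef_pos"],o["tool_rot"],o["contact_force"])
C=cams.get_calibration("wrist");pickle.dump(C,open(f"c{n}.pkl","wb"));cams.get_calibration=lambda n:C
save("wrist",f"w{n}.png")
for t,z in [("round_mat",0),("square_mat",0),("spray_bottle",.004),("canister",float(sys.argv[2]))]:
    for d in finder.place_of("wrist",t)[:2]: print(t,d,ray("wrist",d["location"],z))
E
python3 look.py 4 0
```

```text
14.75 [ 0.5771 -0.0082  0.2391] [ 0.0056 -0.0009  1.      0.0055] [-0.4329  0.0876  0.4431]
square_mat {'location': [143.6, 155.0], 'confidence': 0.87} [ 0.5263 -0.1962  0.    ]
spray_bottle {'location': [478.3, 236.1], 'confidence': 0.7} [0.6185 0.1764 0.004 ]
canister {'location': [314.5, 195.1], 'confidence': 0.73} [ 0.5749 -0.0092  0.    ]
```

View pics/w4.png

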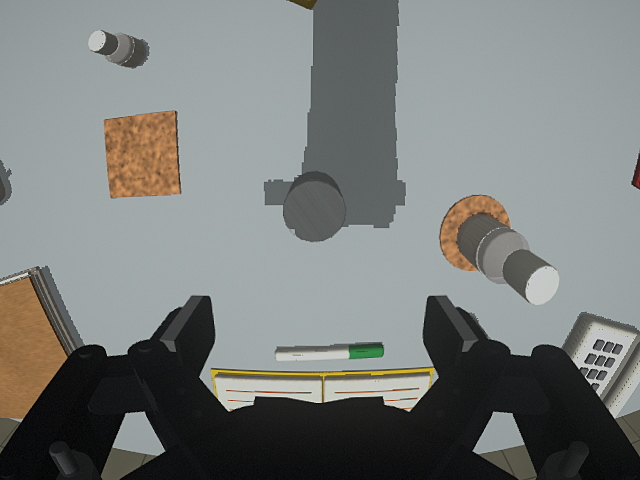

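The bottle stands upright on the round mat (base at about (478,236)), and the canister is below the hand at (314,208). Grasp the canister and measure the bare square mat.

Emit:
{"name": "jog_arm", "arguments": {
  "plan": [
    {"x":0.025,"y":-0.007,"z":0.2,"wx":0,"wy":0.0035,"wz":0},
    {"x":0.025,"y":-0.007,"z":0.4,"wx":0,"wy":0.0035,"wz":0},
    {"x":0.025,"y":-0.007,"z":0.58,"wx":0,"wy":0.0035,"wz":0},
    {"x":0.025,"y":-0.007,"z":0.75,"wx":0,"wy":0.0035,"wz":0},
    {"x":0.025,"y":-0.007,"z":0.9,"wx":0,"wy":0.0035,"wz":0},
    {"x":0.025,"y":-0.007,"z":0.99,"wx":0,"wy":0.0035,"wz":0},
    {"x":0.025,"y":-0.007,"z":0.99,"wx":0,"wy":0.0035,"wz":0},
    {"x":0.025,"y":-0.007,"z":0.99,"wx":0,"wy":0.0035,"wz":0}
  ]
}}

```text
t: 15.67
eef_pos: [0.5742, -0.0069, 0.0406]
tool_rot: [-0.001, -0.002, 1.0, 0.005]
contact_force: [-0.2, 0.1, -0.3]
gripper_width: 0.999
```

Emit:
{"name": "jog_arm", "arguments": {
  "plan": [
    {"x":0,"y":0,"z":0,"wx":0,"wy":0,"wz":0},
    {"x":0,"y":0,"z":0,"wx":0,"wy":0,"wz":0},
    {"x":0,"y":0,"z":0,"wx":0,"wy":0,"wz":0},
    {"x":0,"y":0,"z":0,"wx":0,"wy":0,"wz":0},
    {"x":0,"y":0,"z":0,"wx":0,"wy":0,"wz":0},
    {"x":0,"y":0,"z":0,"wx":0,"wy":0,"wz":0},
    {"x":0,"y":0,"z":0,"wx":0,"wy":0,"wz":0},
    {"x":0,"y":0,"z":0,"wx":0,"wy":0,"wz":0}
  ],
  "hand": -1,
  "grip_force": 40
}}

```text
t: 16.33
eef_pos: [0.5755, -0.0072, 0.0425]
tool_rot: [0.001, -0.002, 1.0, 0.005]
contact_force: [-1.4, -0.8, 5.3]
gripper_width: 0.617
```

```bash
python3 - <<'E'
from h import *
import pickle
C=pickle.load(open("c4.pkl","rb"));cams.get_calibration=lambda n:C
im=cv2.imread("pics/w4.png");m=cv2.inRange(cv2.cvtColor(im,cv2.COLOR_BGR2HSV),(4,70,25),(18,255,255))
for x,y,w,h in [(95,100,95,105),(430,185,90,95)]:
    mm=np.zeros_like(m);mm[y:y+h,x:x+w]=m[y:y+h,x:x+w]
    p=cv2.findNonZero(cv2.morphologyEx(mm,cv2.MORPH_OPEN,np.ones((2,2))))[:,0]
    H=cv2.convexHull(np.array([ray("wrist",q,.004)[:2] for q in p],np.float32));print(cv2.minAreaRect(H),cv2.minEnclosingCircle(H))
print("can",ray("wrist",(314.5,208),.075),"cap",ray("wrist",(542,284),.144))
E
```

```text
((0.5272251963615417, -0.19761668145656586), (0.08964338898658752, 0.09022437036037445), 0.8533579707145691) ((0.5273991823196411, -0.19783151149749756), 0.06292828172445297)
((0.6124265789985657, 0.16822287440299988), (0.07504438608884811, 0.08875653147697449), 54.925716400146484) ((0.6165416836738586, 0.17416593432426453), 0.045075323432683945)
can [ 0.57241061 -0.0091537   0.075     ] cap [0.61721834 0.17376799 0.144     ]
```

Emit:
{"name": "jog_arm", "arguments": {
  "plan": [
    {"x":0,"y":0,"z":-0.15,"wx":0,"wy":0,"wz":0},
    {"x":0,"y":0,"z":-0.3,"wx":0,"wy":0,"wz":0},
    {"x":0.04,"y":-0.12,"z":-0.35,"wx":0,"wy":0,"wz":0},
    {"x":0.08,"y":-0.3,"z":-0.35,"wx":0,"wy":0,"wz":0},
    {"x":0.12,"y":-0.48,"z":-0.35,"wx":0,"wy":0,"wz":0},
    {"x":0.16,"y":-0.66,"z":-0.35,"wx":0,"wy":0,"wz":0},
    {"x":0.2,"y":-0.82,"z":-0.35,"wx":0,"wy":0,"wz":0},
    {"x":0.23,"y":-0.955,"z":-0.35,"wx":0,"wy":0,"wz":0},
    {"x":0.23,"y":-0.955,"z":-0.35,"wx":0,"wy":0,"wz":0},
    {"x":0.23,"y":-0.955,"z":-0.35,"wx":0,"wy":0,"wz":0},
    {"x":0.23,"y":-0.955,"z":-0.35,"wx":0,"wy":0,"wz":0},
    {"x":0.23,"y":-0.955,"z":-0.35,"wx":0,"wy":0,"wz":0}
  ]
}}

```text
t: 17.33
eef_pos: [0.5306, -0.1973, 0.1106]
tool_rot: [0.001, -0.003, 1.0, 0.006]
contact_force: [0.1, 0.6, -1.5]
gripper_width: 0.618
```

Emit:
{"name": "jog_arm", "arguments": {
  "plan": [
    {"x":0.008,"y":-0.003,"z":0.1,"wx":0,"wy":0,"wz":0},
    {"x":0.008,"y":-0.003,"z":0.19,"wx":0,"wy":0,"wz":0},
    {"x":0.008,"y":-0.003,"z":0.25,"wx":0,"wy":0,"wz":0},
    {"x":0.008,"y":-0.003,"z":0.29,"wx":0,"wy":0,"wz":0},
    {"x":0.008,"y":-0.003,"z":0.31,"wx":0,"wy":0,"wz":0},
    {"x":0.008,"y":-0.003,"z":0.318,"wx":0,"wy":0,"wz":0},
    {"x":0.008,"y":-0.003,"z":0.32,"wx":0,"wy":0,"wz":0},
    {"x":0.008,"y":-0.003,"z":0.32,"wx":0,"wy":0,"wz":0},
    {"x":0.008,"y":-0.003,"z":0.32,"wx":0,"wy":0,"wz":0},
    {"x":0.008,"y":-0.003,"z":0.32,"wx":0,"wy":0,"wz":0}
  ]
}}

```text
t: 18.17
eef_pos: [0.5295, -0.1975, 0.0472]
tool_rot: [0.002, -0.003, 1.0, 0.006]
contact_force: [1.1, -0.7, -1.7]
gripper_width: 0.616
```

Emit:
{"name": "jog_arm", "arguments": {
  "plan": [
    {"x":0,"y":0,"z":0.006,"wx":0,"wy":0,"wz":0},
    {"x":0,"y":0,"z":0.01,"wx":0,"wy":0,"wz":0},
    {"x":0,"y":0,"z":0.01,"wx":0,"wy":0,"wz":0},
    {"x":0,"y":0,"z":0.01,"wx":0,"wy":0,"wz":0}
  ]
}}

```text
t: 18.5
eef_pos: [0.53, -0.1976, 0.0465]
tool_rot: [0.002, -0.003, 1.0, 0.006]
contact_force: [-3.5, 1.6, 9.4]
gripper_width: 0.619
```

Seated (9 N up). Open and retreat.

Emit:
{"name": "jog_arm", "arguments": {
  "plan": [
    {"x":0,"y":0,"z":0,"wx":0,"wy":0,"wz":0},
    {"x":0,"y":0,"z":0,"wx":0,"wy":0,"wz":0},
    {"x":0,"y":0,"z":0,"wx":0,"wy":0,"wz":0},
    {"x":0,"y":0,"z":0,"wx":0,"wy":0,"wz":0},
    {"x":0,"y":0,"z":0,"wx":0,"wy":0,"wz":0},
    {"x":0,"y":0,"z":0,"wx":0,"wy":0,"wz":0},
    {"x":0,"y":0,"z":-0.2,"wx":0,"wy":0,"wz":0},
    {"x":0,"y":0,"z":-0.4,"wx":0,"wy":0,"wz":0},
    {"x":0,"y":0,"z":-0.6,"wx":0,"wy":0,"wz":0},
    {"x":0,"y":0,"z":-0.8,"wx":0,"wy":0,"wz":0},
    {"x":0,"y":0,"z":-0.95,"wx":0,"wy":0,"wz":0},
    {"x":0,"y":0,"z":-0.95,"wx":0,"wy":0,"wz":0}
  ],
  "hand": 1
}}

```text
t: 19.5
eef_pos: [0.5326, -0.2013, 0.2434]
tool_rot: [0.008, -0.002, 1.0, 0.004]
contact_force: [0.3, -0.2, -0.9]
gripper_width: 0.997
```

```bash
python3 look.py 5 .004
```

```text
19.5 [ 0.5326 -0.2013  0.2434] [ 0.0077 -0.0023  1.      0.0043] [ 0.3338 -0.1912 -0.8744]
round_mat {'location': [589.1, 267.5], 'confidence': 0.77} [ 0.6218  0.176  -0.    ]
spray_bottle {'location': [593.1, 263.6], 'confidence': 0.88} [0.6147 0.1785 0.004 ]
canister {'location': [320.9, 194.9], 'confidence': 0.65} [ 0.5312 -0.1962  0.004 ]
```

View pics/w5.png

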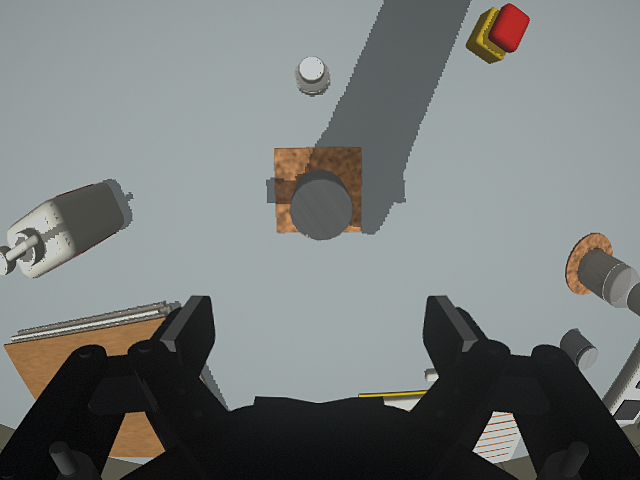

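The canister stands on the square mat, with its lid centred near (320,206). I'll check how well it is centred.

```bash
python3 - <<'E'
from h import *
import pickle
np.set_printoptions(precision=4,suppress=True)
C=pickle.load(open("c5.pkl","rb"));cams.get_calibration=lambda n:C
im=cv2.imread("pics/w5.png");m=cv2.inRange(cv2.cvtColor(im,cv2.COLOR_BGR2HSV),(4,70,25),(18,255,255))
mm=np.zeros_like(m);mm[140:240,265:370]=m[140:240,265:370]
p=cv2.findNonZero(cv2.morphologyEx(mm,cv2.MORPH_OPEN,np.ones((2,2))))[:,0]
H=cv2.convexHull(np.array([ray("wrist",q,.004)[:2] for q in p],np.float32));print(cv2.minAreaRect(H))
for q in [(289.5,207),(352,207),(321,240),(321,207)]: print(ray("wrist",q,.079))
E
```

```text
((0.5271806120872498, -0.19828620553016663), (0.08963698893785477, 0.08945075422525406), 0.921754002571106)
[ 0.5278 -0.2238  0.079 ]
[ 0.5277 -0.171   0.079 ]
[ 0.5569 -0.197   0.079 ]
[ 0.5278 -0.1972  0.079 ]
```

```bash
python3 -c "
from station import bot;print(bot.hand_in())"
```

```text
the job is handed in; nothing more can be done
None
```

The swap is done and handed in at about 20 s of the 67 s allowed. I parked the canister on the bare desk between the mats, moved the bottle to the round mat by its cap, then put the canister on the square mat.

Last checks, all from the wrist camera:
- **Bottle:** it stands upright, with its cap centre about 1 mm from the round mat's centre.
- **Canister:** it stands upright, about 1–3 mm from the square mat's centre.
- **Gripper:** it is open and clear, with the fingertips 0.24 m above the desk.
- **Forces:** the highest reading at the end of any move was about 10 N, when seating the canister.

Disagreements:
- The scene and side cameras differed by 8–13 mm on some starting positions, so I used the close-up wrist views to place things.
- On the last picture the network put the bottle and the round mat 7 mm apart. Both were at the picture's edge, so I kept the closer measurement taken just after placing the bottle.

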